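# Load the spice mill and hold its lid down to run it

### The arm

A 6-joint arm with a two-finger parallel gripper is mounted at the origin on the work surface. World frame = base frame: x ahead of the robot, y to its left, z up, the work surface at z = 0. Lengths are in mm, angles in rad, forces in N, time in s.
With the tool pointing down it reaches from about 325 to 1000 mm from the base axis. Payload 5.1 kg.
Tool frame: the origin (TCP) lies on the mounting face of the last link; the fingertips stand 173 mm ahead of it and the grasp point (between the pads) lies 155 mm ahead of it; z points along the fingers, y is the line along which they close (so a half turn about z gives the same grasp; the last joint's range is limited). The gripper opens to 85 mm and grips with 20 to 120 N. Pads are 22 mm wide; open, the fingers measure 114 mm over their backs; the gripper's body (76 mm by 85 mm) begins 54 mm behind the grasp point. The pads swing forward as they close: fully open they stand 13 mm farther back than shut.
Start: joints at [1.054, 0.124, 1.65, -0, 1.367, -0.083], TCP at [273.228, 589.773, 404.722] pointing down, gripper open.
Joint ranges: [-2.61, 2.61], [-1.02, 2.33], [0.03, 2.71], [-1.35, 4.49], [0.32, 2.68], [-2.91, 2.91]. Speed limits (rad/s): [2.57, 2.57, 3.14, 3.14, 3.14, 3.14].

### API

Orientations are given as a unit quaternion [w, x, y, z].
In Python, from bench import arm, observe, snapshot, camera_model, hand_in gives the robot as it stands. The module is installed in compiled form; this text tells all that it offers. Calls block until the motion is done:
- arm.move_pose(position, orientation): joint-space move of the TCP to a pose.
- arm.movel(position, orientation=None, rate=150, threshold=None): straight line of the TCP; orientation=None keeps the orientation; rate is the mean speed in mm/s. With threshold (N) it stops when the force on the tool has changed by that much, and returns True; else False.
- arm.movej(angles): joint-space move.
- arm.set_gripper(opening): finger opening in mm; the grip force is fixed at half the most; returns when the fingers have stopped.
- arm.dwell(seconds).
- arm.inverse_kinematics(position, orientation): joint angles nearest the present ones, or None.
- observe(): the state.
- snapshot(name): name is "scene" or "top" or "wrist"; returns the picture (420x560x3 uint8, red, green, blue); there is no depth.
- camera_model(name): a dict with "vertical_fov" (degrees; the focal length in pixels is half the picture's height over the tangent of half this angle, whatever the lens; pixels are square), "cx", "cy" (the principal point, pixels), "k1" (the pictures are not rectified: a ray, as slopes to the right and down, at radius r is drawn at 1 + k1 r^2 times it, then the intrinsics apply), "eye" and "rotation" of the camera in the world. Camera axes: x right, y down, z forward; pixel columns grow to the right and rows downward; lengths in mm; the calibration is good to about 2 mm. A picture is of the moment at which its call begins: read the wrist's pose just before it. camera_model takes no time and is no camera call; for the wrist camera it gives the pose at the moment of the call.
A pose or a line that the arm cannot do raises arm.Unreachable and nothing moves.
- hand_in(): hands the job in; it is judged then, once.
The state is a dict: "clock": time; "joints": joint angles; "qvel": joint speeds; "effort": joint torques, N m; "eef_pos": TCP position; "ee_rot": TCP orientation; "wrist_force": force on the tool from outside, world axes, zero at the start; "wrist_torque": the same for the moment, N m; "opening": finger opening in mm; "finger_force": force on a finger pad.
Only numpy, scipy, OpenCV 4.12 (cv2) and the standard library are available. Lean on these libraries where they do the work, as an engineer would, in place of code of your own. Each camera call takes 0.05 s, during which the arm holds its last target. There are 200 camera calls.

### The job

Take the cinnamon stick out of the small steel sauce cup and stand it on end in the cup of the electric spice mill, then put the clear lid on the mill and press it straight down against the sprung switch pin until the lid sits level and fully home on the mill all the way round. Press firmly but do not force it, leave the other things standing where they are, and finish while still holding the lid down: do not let go of it or ease off.

Things in the scene. Friction and masses are not known exactly. Their poses are not given: they have to be found in the camera images.
- mill: Electric spice mill, fixed: round metal body 105 mm wide, black foot. Flat black shoulder 105 mm above the bench. From it rises the rim of the open steel cup: 64 mm outside, 56 mm inside, 12 mm tall, top edge chamfered. Cup 58 mm deep, a rounded blade hub 7 mm high in the middle of its floor. Origin: centre of the underside, z up. Switch pin and black switch column (58 mm out) on its own -x side.
- mill_seat (a point): Point on the mill's vertical axis at the height of the flat shoulder (105 mm above the bench), where the lid's underside rests when fully home. Axes as the mill's.
- cup_mouth (a point): Centre of the mouth of the mill's cup, level with its rim (117 mm above the bench).
- switch_pin (a joint): Sprung steel pin, 8 mm thick, in the shoulder 41 mm from the mill's axis on the mill's own -x side, under the lid's flange. In m: 0 = up (top 6 mm above the shoulder), 0.006 = flush, as by a lid fully home. Pushes up with 2.5 N when up, 5 N when flush; it tips an unheld lid up on that side. Being off centre, a lid pressed at its middle needs about 10 N to go home.
- lid: The mill's lid, loose, 0.12 kg, round (fits at any turn), 92 mm tall: flat flange 90 mm wide, 5 mm thick at the bottom; clear dome 75 mm wide to 40 mm up, narrowing to 44 mm at 57 mm; black grip cap 42 mm wide from 57 to 92 mm up. Hollow below: opening 70 mm wide, 46 mm deep, goes over the cup's rim. Origin: centre of the underside, z up. Starts on the bench, flange down.
- lid_grip (a point): Centre of the lid's black grip cap, on the lid's axis 74.5 mm above the lid's underside (the cap reaches 17.5 mm above and below it).
- lid_rim (a point): Centre of the lid's flat underside, on its axis; z is the lid's axis, up.
- stick_mid (a point): Middle of the loose cinnamon stick, brown, round, 13 mm thick, 62 mm long, 0.011 kg; z is its long axis. It starts standing upright, loosely, in the sauce cup, its top 66 mm above the bench and 38 mm above the sauce cup's rim. Standing in the mill's cup it may lean on the rim.
- sauce_cup: Small round steel sauce cup, loose, 0.09 kg, 52 mm wide at the rim and 28 mm tall, floor 4 mm thick. Origin: centre of the underside. The stick stands at about its middle.
- ramekin: Bystander: empty white ramekin, 72 mm wide, 42 mm tall. Origin: centre of the underside.
- jar_a: Bystander: square clear spice jar with white cap, 64 mm wide, 135 mm tall. Origin: centre of the underside.
- steel_bowl: Bystander: shallow steel bowl 124 mm wide, 38 mm tall. Origin: centre of the underside.
- shaker: Bystander: aluminium shaker 62 mm wide, 82 mm tall with a wire handle. Origin: centre of the underside.
- squeeze_bottle: Bystander: red squeeze bottle 58 mm wide, 195 mm tall. Origin: centre of the underside.
- spoon: Bystander: steel spoon lying on the bench. Origin: about its middle.
- nutmeg_grater: Bystander: small flat steel grater, 110 mm long with a 90 mm black handle, lying on the bench. Origin: under the middle of its blade.
Mind the look-alikes: they are no part of the job. What is shaped like the lid but blue or green is not meant.

How it is judged:
By the outcome, as a careful person would: the job done as asked, in the order asked, and still so for the second after the job is handed in, while the arm keeps its last pose, push and grip.
It also fails if it takes over 59 s, if anything falls off the work surface, if the arm or the gripper's body presses on something with over 40 N, if the wrist force passes 120 N, or if a joint passes its speed limit or range.

## Working session

There is one attempt and no reset: what is moved stays moved. The work goes in short steps, each a Python script; the robot and the scene stay as the last script left them, time stands still between calls to the robot, and variables do not carry over. Pictures are saved under pics/ and viewed, at most 10 in all, crops included, and the job is handed in when it is done.

```bash
mkdir -p pics
cat > h.py <<'E'
import numpy as np, cv2
from bench import arm, observe, snapshot, camera_model, hand_in
def shot(cam,fn):
    m=camera_model(cam); im=snapshot(cam); cv2.imwrite('pics/'+fn+'.png',im[:,:,::-1]); np.save('pics/'+fn+'.npy',im)
    import pickle; pickle.dump(m,open('pics/'+fn+'.pkl','wb')); return im,m
def load(fn):
    import pickle; return np.load('pics/'+fn+'.npy'),pickle.load(open('pics/'+fn+'.pkl','rb'))
def ray(m,u,v):
    f=210/np.tan(np.radians(m['vertical_fov'])/2)
    d=np.array([(u-m['cx'])/f,(v-m['cy'])/f]); s=d.copy()
    for _ in range(30): s=d/(1+m['k1']*(s@s))
    return np.array(m['eye']),np.array(m['rotation']).reshape(3,3)@np.array([s[0],s[1],1])
def onz(m,u,v,z):
    e,d=ray(m,u,v); return e+d*(z-e[2])/d[2]
def proj(m,p):
    f=210/np.tan(np.radians(m['vertical_fov'])/2)
    c=np.array(m['rotation']).reshape(3,3).T@(np.array(p)-np.array(m['eye'])); s=c[:2]/c[2]
    s=s*(1+m['k1']*(s@s)); return f*s+np.array([m['cx'],m['cy']])
def two(r1,r2):
    (a,d),(b,e)=r1,r2
    d=d/np.linalg.norm(d);e=e/np.linalg.norm(e)
    t=np.linalg.lstsq(np.c_[d,-e],b-a,rcond=None)[0]
    p,q=a+t[0]*d,b+t[1]*e
    return (p+q)/2,np.linalg.norm(p-q)
E
python3 - <<'E'
from h import *
for c in('top','scene'):
    im,m=shot(c,c+'1'); print(c,m)
o=observe(); print(o['clock'],o['ee_rot'],o['wrist_force'])
E
```

```text
top {'vertical_fov': 43.113620375408836, 'cx': 277.793366148383, 'cy': 214.04694562871416, 'k1': -0.06530860916635058, 'eye': array([ 352.42835952,   17.30514154, 1608.6365214 ]), 'rotation': array([ 0.04026881, -0.7023972 ,  0.70958506, -0.03880254])}
scene {'vertical_fov': 46.33591920627006, 'cx': 277.89755420473927, 'cy': 209.01336851014662, 'k1': -0.15500462486003058, 'eye': array([1330.12909055,  210.04037324,  911.79448422]), 'rotation': array([-0.24347329,  0.55901261,  0.73252967, -0.30269777])}
0.1 [-2.89258322e-04  2.15229611e-01  9.76562981e-01 -9.35746117e-04] [0.09589006 0.23629848 0.95082492]
```

View pics/top1.png

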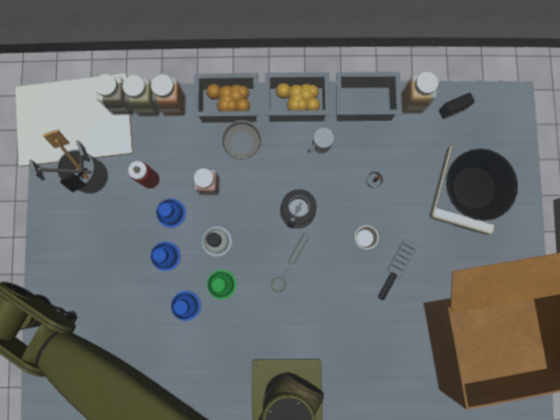

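View pics/scene1.png

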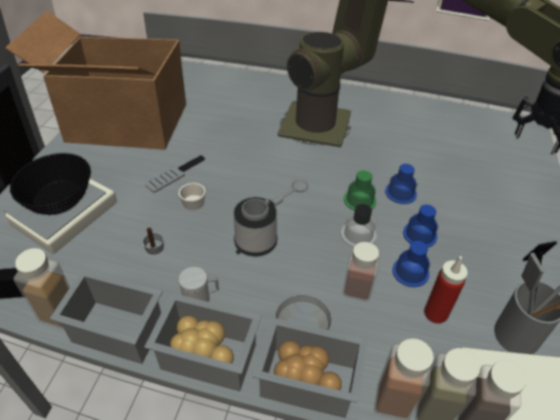

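Top view: mill at (298,209), clear lid with black cap at (215,241), sauce cup with stick at (375,180). The scene view agrees: mill (256,222), lid (361,222), stick (150,240).

```bash
sed -i "s/np.array(m\['rotation'\]).reshape(3,3)/Rm(m)/g" h.py
cat >> h.py <<'E'
from scipy.spatial.transform import Rotation as R
def Rm(m): return R.from_quat(np.array(m['rotation']),scalar_first=True).as_matrix()
def down(yaw): # tool z down, tool y axis at angle yaw(deg) in world xy
    a=np.radians(yaw); y=np.array([np.cos(a),np.sin(a),0]); z=np.array([0,0,-1.]); x=np.cross(y,z)
    return R.from_matrix(np.c_[x,y,z]).as_quat(scalar_first=True)
E
python3 - <<'E'
from h import *
T,mt=load('top1');S,ms=load('scene1')
print(Rm(mt).round(2).tolist(),Rm(ms).round(2).tolist())
print('base',onz(mt,288,412,0))
print('mill',onz(mt,298,208,117), onz(ms,257,206,117))
print('lid flange',onz(mt,217,241,0),'cap',onz(mt,214,240,92),onz(ms,363,213,85))
print('sauce',onz(mt,375,180,28),onz(ms,153,244,28),'sticktop',onz(mt,376,180,66),onz(ms,150,229,66))
o=observe();Ro=R.from_quat(o['ee_rot'],scalar_first=True).as_matrix();w=camera_model('wrist')
print('wrist cam in tool',Ro.T@(w['eye']-o['eef_pos']),(Ro.T@Rm(w)).round(3).tolist(),w['vertical_fov'])
a=cv2.resize(T[120:280,180:400],None,fx=3.6,fy=3.6,interpolation=cv2.INTER_CUBIC)
cv2.imwrite('pics/c1.png',a[:,:,::-1])
for p in [(0,0)]: 
  for yaw in (0,45,90,135): print(yaw,[arm.inverse_kinematics(q,down(yaw)) is not None for q in ([570,-190,250],[570,-15,350],[480,200,250])])
E
```

```text
[[-0.01, -0.99, 0.11], [-1.0, 0.01, 0.0], [-0.0, -0.11, -0.99]] [[-0.26, 0.67, -0.7], [0.97, 0.19, -0.17], [0.02, -0.72, -0.7]]
base [-54.54270275  -4.46753687   0.        ]
mill [536.64311257 -37.74186394 117.        ] [542.48034669 -34.38549175 117.        ]
lid flange [452.84819232 204.87800814   0.        ] cap [450.04827213 202.75183007  92.        ] [463.83384994 208.49594948  85.        ]
sauce [ 630.45877515 -274.88794778   28.        ] [ 649.90093422 -265.71677088   28.        ] sticktop [ 623.74823277 -270.82245307   66.        ] [ 637.44353018 -272.67129476   66.        ]
wrist cam in tool [73.58377087 -1.84852785 31.27651177] [[0.0, -0.958, -0.288], [1.0, 0.0, 0.0], [-0.0, -0.288, 0.958]] 65.29659460909683
0 [True, True, True]
45 [True, True, True]
90 [True, True, True]
135 [True, True, True]
```

View pics/c1.png

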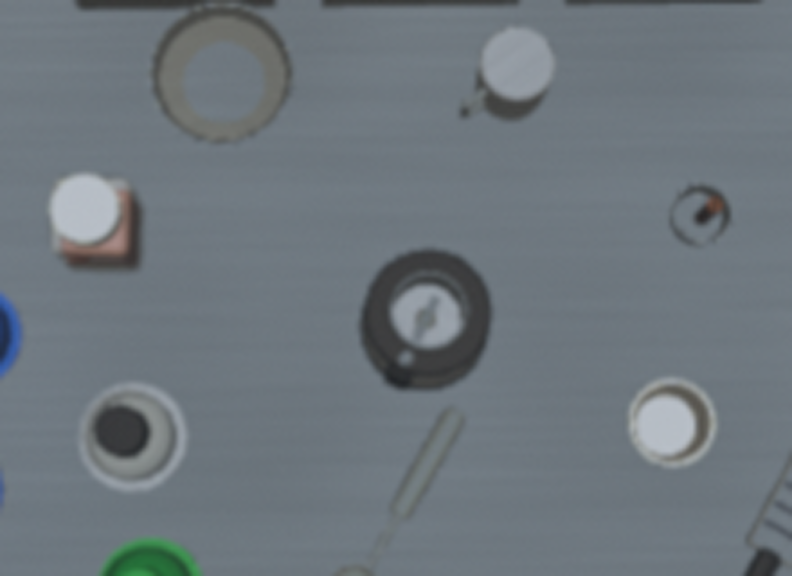

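Run:
```python
from h import *
arm.move_pose([632,-270,300],down(90)); print(observe()['clock'],observe()['eef_pos'])
im,m=shot('wrist','w1'); print(m['eye'],proj(m,[632,-270,66]),proj(m,[632,-270,28]))
```

```text
3.375 [ 632.29945065 -269.30318721  300.11238151]
[ 557.97891551 -270.95066417  268.80977126] [273.95300878 224.30337716] [273.76146095 207.3258392 ]
```

View pics/w1.png

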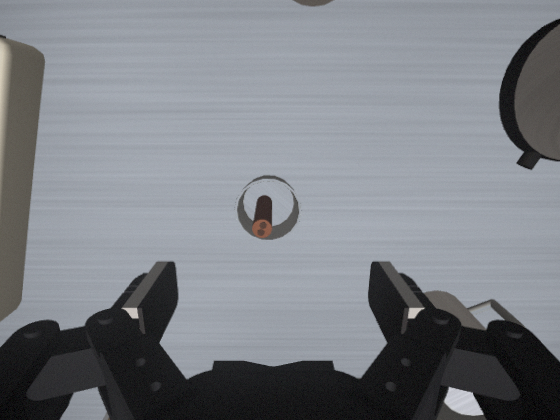

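Close view: stick's top face at about (262,229), its foot near (265,198), cup rim centred near (268,208); fingers are clear on both sides.

Run:
```python
from h import *
im,m=load('w1'); hsv=cv2.cvtColor(im,cv2.COLOR_RGB2HSV)
k=((hsv[...,1]>100)&(hsv[...,2]>110)).astype(np.uint8); k[:150]=0;k[260:]=0
n,l,s,c=cv2.connectedComponentsWithStats(k); 
i=1+s[1:,4].argmax(); print(s[i],c[i])
top=onz(m,*c[i],66); print('top',top,'foot',onz(m,264.5,199,4),'cup',onz(m,268,207.5,28))
print('width mm',s[i,2]*(m['eye'][2]-66)/328)
T,mt=load('top1')
hs=cv2.cvtColor(T,cv2.COLOR_RGB2HSV); k=((hs[...,2]<95)).astype(np.uint8)[180:240,270:330]
n,l,s,c=cv2.connectedComponentsWithStats(k); j=1+s[1:,4].argmax(); print('mill dark bbox',s[j]+[270,180,0,0,0])
```

```text
[252 220  20  18 192] [261.609375 228.09375 ]
top [ 634.66790267 -278.1410602    66.        ] foot [ 632.07915658 -277.68901566    4.        ] cup [ 632.14474706 -274.42885286   28.        ]
width mm 12.366449466837523
mill dark bbox [280 189  37  39 827]
```

Run:
```python
from h import *
q=down(90)
arm.set_gripper(50)
arm.movel([634.2,-278,260],q); print(arm.movel([634.2,-278,224.5],rate=60,threshold=8))
arm.set_gripper(0); o=observe(); print(o['opening'],o['finger_force'],o['eef_pos'],o['clock'])
arm.movel([634,-278,390]); print(observe()['opening'])
arm.move_pose([535,-38,390],q); o=observe(); print(o['opening'],o['clock'],o['eef_pos'])
im,m=shot('wrist','w2'); print(proj(m,[537,-37,117]))
```

```text
False
9.888106901511023 58.5429310798645 [ 634.4059087  -278.1085365   225.14834321] 5.4833
9.856943738820021
10.088428379379675 7.75 [535.44605309 -38.62652956 390.15042805]
[276.94729133 209.06692736]
```

View pics/w2.png

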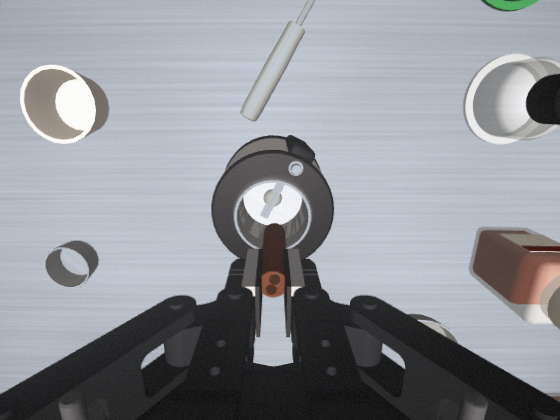

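Mill below: rim ellipse roughly x 233–311, y 180–250; pin at (295,168), column at (300,148) on robot side; stick held, top at (273,284). Enlarge for the rim edge.

Run:
```python
from h import *
im,m=load('w2')
a=im.copy()
def circ(a,c,r,z,col):
    pts=np.array([proj(m,[c[0]+r*np.cos(t),c[1]+r*np.sin(t),z])*4 for t in np.linspace(0,6.28,90)]) - np.array([190,120])*4
    cv2.polylines(a,[pts.astype(np.int32)],True,col,1)
a=cv2.resize(im[120:270,190:350],None,fx=4,fy=4,interpolation=cv2.INTER_CUBIC)
c=onz(m,272.5,213,117)[:2]; print(c, onz(m,295,168,111))
circ(a,c,28,117,(255,0,0)); circ(a,c,32,117,(255,255,0)); circ(a,c,52.5,105,(0,255,0))
cv2.imwrite('pics/c2.png',a[:,:,::-1])
```

```text
[540.19779117 -40.44066957] [506.0154995  -23.24156019 111.        ]
```

View pics/c2.png

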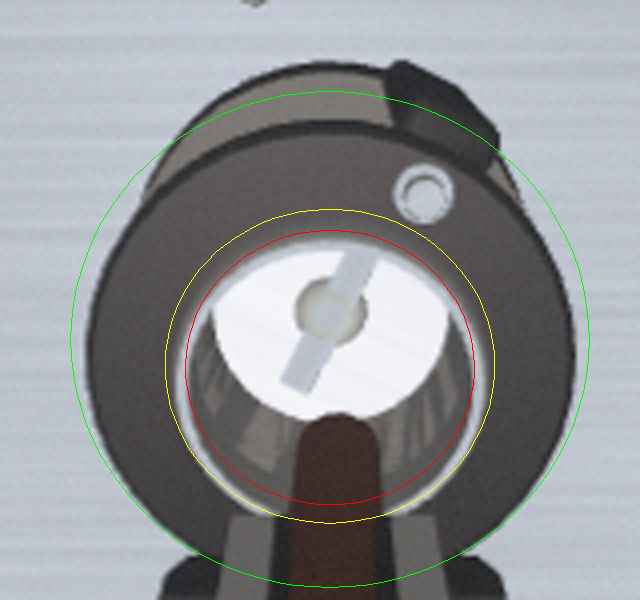

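Run:
```python
from h import *
im,m=load('w2'); print('bottom predicted crop',(proj(m,[535.4,-38.6,169])-[190,120])*4, 'rim c',onz(m,273,216.5,117))
t=np.radians(8); z=np.array([-np.sin(t),0,-np.cos(t)]); y=np.array([0,1.,0]); x=np.cross(y,z)
q=R.from_matrix(np.c_[x,y,z]).as_quat(scalar_first=True)
P=np.array([543+17,-40.3,121.]); T=P-173*z
arm.movel(T+[0,0,75],q); print(observe()['clock'])
r=arm.movel(T,rate=60,threshold=5); o=observe(); print(r,o['eef_pos']-T,o['wrist_force'],o['opening'])
im,m=shot('wrist','w3')
arm.set_gripper(16.5); arm.dwell(0.4); o=observe(); print(o['opening'],o['wrist_force'],o['clock'])
arm.movel(T+[-0.14*100+14,0,110]); print(observe()['clock'])
arm.move_pose([535,-38,390],down(90))
im2,m2=shot('wrist','w4'); print(observe()['clock'])
a=np.hstack([im[100:400,120:420],im2[100:400,120:420]]); cv2.imwrite('pics/c3.png',a[:,:,::-1])
```

```text
bottom predicted crop [341.54324091 446.82070432] rim c [543.06417959 -40.05298951 117.        ]
8.3083
False [ 0.21663218 -0.02548953  0.58559962] [ 0.64159987 -0.20968682 -0.72046583] 10.079942023483268
16.28736934373392 [-0.09687012 -0.21705859 -0.3147146 ] 10.4
11.2833
11.6167
```

View pics/c3.png

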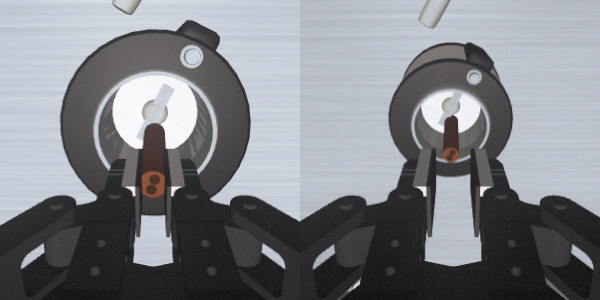

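The stick is in the mill's cup, upright and leaning on the far wall, its top at about (272,257). Now the lid.

Run:
```python
from h import *
im,m=load('w4'); print('stick top',onz(m,272,256,122))
T,mt=load('top1')
for n,u,v in(('green',221,285),('blue1',165,257),('blue2',170,213),('blue3',186,306),('jar',208,184)): print(n,onz(mt,u,v,0))
arm.move_pose([457,205,370],down(90)); 
arm.set_gripper(85); o=observe();print(o['clock'],o['eef_pos'])
im,m=shot('wrist','w5'); print(proj(m,[457,205,92]),proj(m,[457,205,0]))
```

```text
stick top [566.57123068 -39.35787243 122.        ]
green [320.26868741 192.64684121   0.        ]
blue1 [405.75799472 362.76583752   0.        ]
blue2 [539.79759489 349.08488076   0.        ]
blue3 [258.42904711 297.89909954   0.        ]
jar [628.20624634 233.0544607    0.        ]
13.2833 [456.99330974 204.95146569 369.96494762]
[274.69207896 205.5662641 ] [274.16924641 180.41037023]
```

View pics/w5.png

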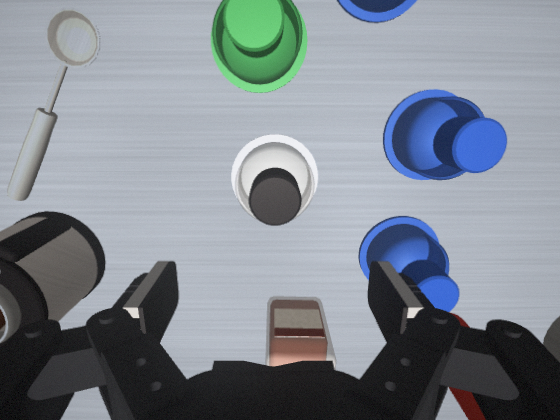

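Lid: cap top near (274,198), flange centred near (275,180); neighbours are well clear of the fingers.

Run:
```python
from h import *
im,m=load('w5')
g=im.max(2); k=(g<100).astype(np.uint8); k[:,:230]=0;k[:,320:]=0;k[:150]=0;k[240:]=0
n,l,s,c=cv2.connectedComponentsWithStats(k); i=1+s[1:,4].argmax(); print(s[i])
x,y,w,h,_=s[i]; W=w*(m['eye'][2]-92)/328
# flange outline: white ring extremes
hs=cv2.cvtColor(im,cv2.COLOR_RGB2HSV); k=((hs[...,2]>205)&(hs[...,1]<18)).astype(np.uint8); k[:120]=0;k[240:]=0;k[:,:220]=0;k[:,330:]=0
n,l,s,c=cv2.connectedComponentsWithStats(k); j=1+s[1:,4].argmax(); print(s[j])
# cap top: bottom edge of the mask is top-face front edge; radius from width
u=x+w/2; v=y+h-w*0.5*0.96; 
cap=onz(m,u,v,92); print('cap',cap,'diam',W); fx,fy,fw,fh,_=s[j]; fl=onz(m,fx+fw/2,fy+fh/2,4); print('flange',fl,fw*(m['eye'][2]-4)/328)
```

```text
[ 249  168   53   57 2360]
[ 242  151   65   45 1339]
cap [452.0958503  205.62262331  92.        ] diam 39.8619097905952
flange [448.80982581 205.31370853   4.        ] 66.32627224663425
```

Run:
```python
from h import *
q=down(90)
arm.movel([452.5,205.5,290],q)
print(arm.movel([452.5,205.5,231],rate=80,threshold=6))
arm.set_gripper(0); o=observe(); print(o['opening'],o['finger_force'],o['eef_pos'],o['wrist_force'],o['clock'])
arm.movel([452.5,205.5,411]); o=observe(); print(o['opening'],o['wrist_force'])
arm.move_pose([543,-40,411],q); o=observe(); print(o['opening'],o['eef_pos'],o['wrist_force'],o['clock'])
im,m=shot('wrist','w6'); sm,s=shot('scene','s6')
a=cv2.resize(sm[120:300,180:340],None,fx=2.34,fy=2.34,interpolation=cv2.INTER_CUBIC)[:420]
cv2.imwrite('pics/c4.png',np.hstack([im[:,80:480],a])[:,:,::-1])
```

```text
False
40.37575713418184 60.482600927352905 [452.82503842 205.67033277 231.73541779] [-0.36571814  1.07195993  3.26304921] 15.375
41.092301303110176 [-0.19030866  0.58007128 -0.60996388]
41.010605868721754 [542.8567598  -39.28619407 410.64036103] [-0.28848217 -0.22335749 -1.61687812] 17.75
```

View pics/c4.png

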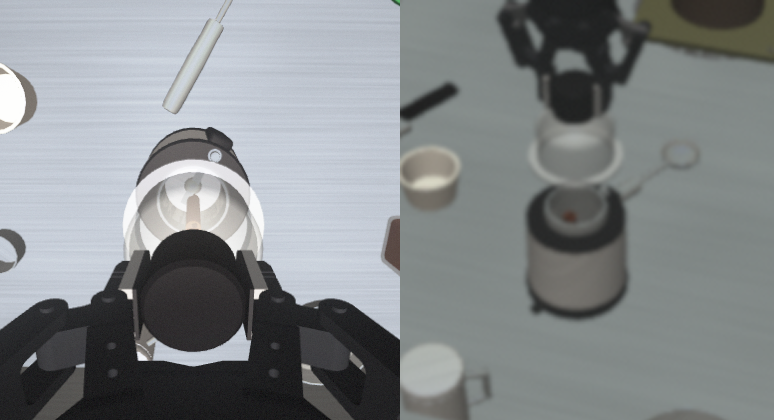

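Lid is held level above the mill, flange spanning x 203–343 with top edge at row ~160; stick visible leaning in the cup. Check lid centring, then lower.

Run:
```python
from h import *
im,m=load('w6')
p=np.array([542.86,-39.29])
for z in(179,184):
    c=np.array([proj(m,[p[0]+45*np.cos(t),p[1]+45*np.sin(t),z]) for t in np.linspace(0,6.28,180)]); print(z,c.min(0),c.max(0))
col=im[:,273].astype(int).max(1); print(col[145:175].tolist())
row=im[218].astype(int).max(1); print(row[196:214].tolist(),row[334:352].tolist())
arm.movel([543,-40,358],rate=120); o=observe(); print(o['eef_pos'],o['wrist_force'])
r=arm.movel([543,-40,344],rate=25,threshold=6); o=observe(); print(r,o['eef_pos'],o['wrist_force'],o['wrist_torque'],o['clock'])
```

```text
179 [205.57888214 157.22210444] [343.97790581 287.48859893]
184 [204.04412188 158.44752944] [345.62540045 291.37626679]
[102, 102, 103, 103, 102, 105, 102, 105, 105, 102, 102, 103, 103, 119, 167, 234, 233, 233, 234, 237, 240, 248, 250, 251, 254, 254, 252, 212, 187, 186]
[214, 215, 217, 215, 213, 215, 214, 237, 247, 248, 248, 248, 249, 249, 249, 242, 221, 215] [225, 247, 249, 249, 248, 249, 249, 249, 248, 233, 220, 217, 219, 219, 218, 218, 219, 218]
[543.10699863 -39.73087028 358.2108121 ] [-0.08832565  0.80265741 -0.82492937]
False [543.02915691 -40.0281206  343.97065529] [ 0.20489882  0.48499382 -0.45847072] [ 0.01180625 -0.03207451  0.00750549] 19.15
```

Lid centred within 1 mm and already over the rim without contact. Press down.

Run:
```python
from h import *
for z in np.r_[np.arange(342,337,-1),np.arange(336.5,326,-.5)]:
    arm.movel([543,-40,z],rate=20); o=observe(); f=o['wrist_force']
    print(z,o['eef_pos'].round(2),f.round(1),o['wrist_torque'].round(2),round(o['opening'],1))
    if f[2]>24 or np.hypot(*f[:2])>15: break
arm.dwell(.3); o=observe(); print(o['eef_pos'],o['wrist_force'],o['clock'])
im,m=shot('wrist','w7'); sm,s=shot('scene','s7')
a=cv2.resize(sm[150:280,180:340],None,fx=3.23,fy=3.23,interpolation=cv2.INTER_CUBIC)[:420,50:450]
cv2.imwrite('pics/c5.png',np.hstack([im[:,80:480],a[:420]])[:,:,::-1] if a.shape[0]==420 else im[:,:,::-1])
```

```text
342.0 [543.26 -40.06 342.63] [ 1.  -0.1  1.1] [-0.05 -0.17  0.01] 40.9
341.0 [543.26 -40.08 341.57] [-0.1  0.1  0.7] [-0.01 -0.22 -0.04] 40.7
340.0 [543.21 -40.07 340.34] [2.  0.1 2. ] [-0.09 -0.27  0.04] 40.5
339.0 [543.17 -40.05 339.24] [ 2.7 -0.8  2.5] [-0.05 -0.41  0.02] 41.0
338.0 [543.11 -40.04 338.13] [ 1.8 -1.5  3.4] [-0.06 -0.44 -0.07] 40.9
336.5 [543.12 -40.03 336.75] [ 2.4 -0.2  3.4] [-0.1  -0.45 -0.01] 40.8
336.0 [543.19 -40.   336.74] [ 2.3 -0.5  6.8] [-0.06 -0.29 -0.04] 40.4
335.5 [543.21 -40.   336.7 ] [ 1.2 -0.   7.7] [-0.08 -0.13 -0.03] 40.8
335.0 [543.25 -40.   336.71] [0.2 0.3 9.5] [-0.    0.11 -0.03] 40.6
334.5 [543.27 -39.98 336.69] [-1.4 -0.  12.1] [-0.05  0.29 -0.08] 40.8
334.0 [543.28 -39.94 336.69] [-2.7  1.4 14.8] [-0.08  0.48 -0.01] 40.8
333.5 [543.3  -39.94 336.67] [-4.   0.7 15.9] [0.03 0.7  0.  ] 40.7
333.0 [543.32 -39.93 336.67] [-5.5  1.1 18.1] [ 0.01  0.91 -0.02] 41.0
332.5 [543.34 -39.93 336.68] [-7.   0.9 20.2] [ 0.14  1.05 -0.03] 40.9
332.0 [543.36 -39.95 336.66] [-7.6  1.8 22.9] [ 0.09  1.26 -0.04] 40.7
331.5 [543.38 -39.93 336.65] [-9.5  1.4 24.9] [ 0.16  1.46 -0.13] 41.3
[543.38355095 -39.92523245 336.67497637] [-9.08110877  0.92586871 23.70732134] 23.45
```

View pics/c5.png

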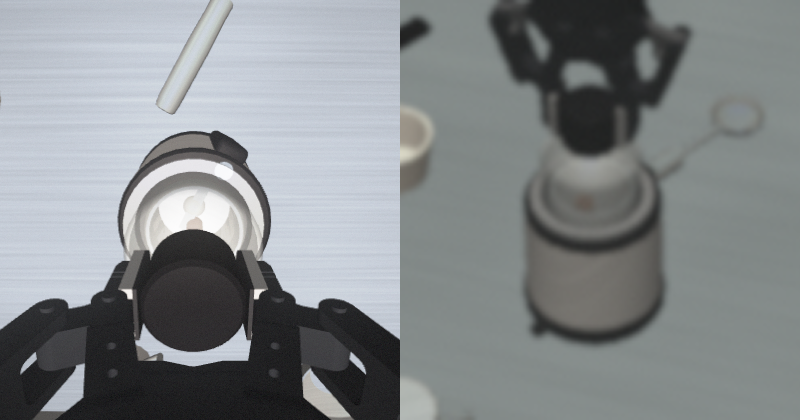

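Seated at the expected height (336.7), but the side force (−9 N in x) and moment put the load on the +x edge; I'll trim x and check tilt without easing off.

Run:
```python
from h import *
def rep(t):
    arm.dwell(.15); o=observe(); f=o['wrist_force']; T=o['wrist_torque']
    z=R.from_quat(o['ee_rot'],scalar_first=True).as_matrix()[:,2]
    print(t,o['eef_pos'].round(2),f.round(1),T.round(2),'tilt mrad',(z[:2]*1e3).round(1),'cop x,y mm',round((-.232*f[0]-T[1])/f[2]*1e3),round((T[0]-.232*f[1])/f[2]*1e3),round(o['clock'],1)); return f
rep(0)
for dx in np.arange(-.5,-4.1,-.5):
    arm.movel([543+dx,-40,331.5],down(90),rate=20); f=rep(dx)
    if f[0]>-1.5: break
```

```text
0 [543.39 -39.92 336.67] [-8.8  1.4 24.2] [ 0.16  1.42 -0.04] tilt mrad [ 1.2 -0.4] cop x,y mm 26 -6 23.7
-0.5 [543.09 -39.91 336.65] [-7.   1.1 22.5] [ 0.05  1.18 -0.09] tilt mrad [ 2.5 -0.5] cop x,y mm 19 -9 24.1
-1.0 [542.8  -39.88 336.59] [-5.7  2.4 22. ] [ 0.01  0.9  -0.03] tilt mrad [ 3.6 -0.5] cop x,y mm 19 -24 24.5
-1.5 [542.56 -39.87 336.6 ] [-3.2  2.2 20.9] [ 0.03  0.62 -0.04] tilt mrad [ 5.  -0.5] cop x,y mm 6 -22 24.9
-2.0 [542.32 -39.87 336.57] [-0.7  2.8 19.6] [ 0.05  0.22 -0.01] tilt mrad [ 6.3 -0.5] cop x,y mm -3 -30 25.3
```

Run:
```python
from h import *
def rep(t):
    A=[]
    for _ in range(8):
        arm.dwell(.05); o=observe(); A.append(np.r_[o['wrist_force'],o['wrist_torque']])
    f,T=np.split(np.mean(A,0),2)
    z=R.from_quat(o['ee_rot'],scalar_first=True).as_matrix()[:,2]
    y=(T[0]-.232*f[1])/f[2]*1e3; x=(-.232*f[0]-T[1])/f[2]*1e3
    print(t,o['eef_pos'].round(2),f.round(1),T.round(2),'tilt',(z[:2]*1e3).round(1),'cop',round(x),round(y),round(o['clock'],1)); return x,y
rep(0)
for dy in (.4,.8,1.2):
    arm.movel([541.2,-40+dy,331.5],down(90),rate=20); x,y=rep(dy)
    if y>-8: break
```

```text
0 [542.31 -39.87 336.61] [-0.9  2.3 19.5] [ 0.04  0.29 -0.05] tilt [ 6.4 -0.5] cop -4 -25 25.7
0.4 [542.41 -39.72 336.55] [-1.8  1.  20.2] [-0.09  0.42 -0.02] tilt [ 5.7 -1.2] cop 0 -16 26.4
0.8 [542.41 -39.57 336.61] [-1.7 -0.6 19.6] [-0.26  0.41  0.  ] tilt [ 5.9 -2. ] cop -1 -6 27.0
```

```bash
python3 -c "
from h import *
o=observe(); print(o['eef_pos'],o['wrist_force'],o['opening'],o['clock']); print(hand_in())"
```

```text
[542.41370359 -39.56672451 336.61494281] [-2.59281198 -0.9238871  19.33915099] 40.787558667904314 27.0
the job is handed in; nothing more can be done
None
```

The job is handed in at 27 s: the cinnamon stick stands in the mill's cup leaning on its wall, and the lid is still held down at about 19 N, at the height expected for fully home and with the load near its centre (force readings, not a final picture).

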